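# Sweep the blue tesserae into the sorting tray's trough and shut its lid

### The arm

A 6-joint arm with a two-finger parallel gripper is mounted at the origin on a cart in front of the work surface, level with it; the furniture and walls round the work are solid. World frame = base frame: x ahead of the robot, y to its left, z up, the work surface at z = 0. Lengths are in m, angles in rad, forces in N, time in s.
With the tool pointing down it reaches from about 0.3 to 0.825 m from the base axis. Payload 5.4 kg.
Tool frame: the origin (TCP) lies at the very end of the fingers, on their centre line; the grasp point (between the pads) lies 19 mm behind it; x points along the fingers, z is the direction in which the jaws open and shut, and the axes are right-handed (so a half turn about x gives the same grasp; the last joint's range is limited). The gripper opens to 92 mm and grips with 3 to 60 N. Pads are 20 mm wide; open, the fingers measure 128 mm over their backs; the gripper's body (75 mm by 189 mm) begins 69 mm behind the grasp point.
Start: joints at [0.912, 0.158, 1.597, -0, 1.386, -0.21], TCP at [0.249, 0.518, 0.215] pointing down, gripper open.
Joint ranges: [-2.91, 2.91], [-0.94, 2.29], [0.18, 2.7], [-1.29, 4.43], [0.17, 2.64], [-3, 3]. Speed limits (rad/s): [2.57, 2.57, 3.14, 3.14, 3.14, 3.14].

### API

Orientations are given as a rotation vector (axis times angle).
In Python, from rig import bot, imaging gives the robot as it stands.
- The arm moves only by the tool move_arm, never from a script. Its argument "deltas" is a list of rows, each a list of 7 numbers: the turn, a rotation vector about the tool's x, y, z in degrees, then the shift along the tool's x, y, z in m, then the opening, from 0 (shut) to 1 (fully open). In form: [[wx, wy, wz, tx, ty, tz, hand], ...]. A call has 1 to 10 rows; each row is the pose to reach, as a shift and turn from the pose commanded when the call began, along the tool's axes at that moment; what a row does not reach only later rows make up. A row lasts 1/10 s, in which the tool goes at most 50 mm and 8.59 degrees, less where a joint would pass 70% of its speed; a pose out of reach is approached as far as the arm can. A call with a gripper value outside its range is refused whole. The fingers move at their own pace and stop on an object; "grip_force" is the grip in N (left out, the last holds). Time passes only in rows, so rows that repeat a pose let the fingers close. It gives the time, the measured TCP pose, the force and the opening at its end, in the units of the state.
- bot.observe(): the state, without advancing time (a new reading comes with each control period).
- imaging.snapshot(name): name is "scene" or "top" or "wrist"; returns a dict with "pixels" (420x560x3 uint8, red, green, blue), "depth" (420x560 float32, m along the optical axis (not along the pixel's ray), 0 where there is no reading), "fx", "fy", "cx", "cy" (pixels), "k1" (the pictures are not rectified: a ray, as slopes to the right and down, at radius r is drawn at 1 + k1 r^2 times it, then the intrinsics apply), "R" (3x3) and "t" (3): a world point X has camera coordinates R X + t. Camera axes: x right, y down, z forward; pixel columns grow to the right and rows downward; lengths in m; the calibration is good to about 2 mm. A picture is of the moment at which its call begins.
- bot.sign_off(): hands the job in, once; it reports no verdict.
The state is a dict: "time": time; "joint_positions": joint angles; "joint_vel": joint speeds; "joint_torque": joint torques, N m; "ee_pos": TCP position; "orientation": TCP orientation; "force": force on the tool from outside, world axes, zero at the start; "wrist_torque": the same for the moment, N m; "gripper_width": finger opening in m.
Only numpy, scipy, OpenCV 4.12 (cv2) and the standard library are available. Lean on these libraries where they do the work, as an engineer would, in place of code of your own. Each camera call takes 0.05 s, during which the arm holds its last target.

### The job

Without picking anything up, push the sorting tray's half-open trough lid back past upright, then sweep the three blue glass tesserae along the platform into the trough, leaving the two terracotta ones where they stand. Then push the lid over and press it fully shut over the blue ones, without disturbing the brush, the tweezers or the loupe.

Things in the scene. Friction and masses are not known exactly. Their poses are not given: they have to be found in the camera images.
- tray: grey sorting tray, fixed, 225 mm (its x) x 232 mm (its y). Origin: on the worktop under the middle of the tray; its x points from the open platform to the covered trough, to the robot's right, give or take some yaw; z up
- platform (a point): middle of the tray's white level platform, 32 mm above the worktop, at (-24, 0, 32) mm of the tray. The platform spans tray x = -102 to +54 mm and y = -111 to +111 mm; a rim stands 8 mm above it along its left edge (x = -102 mm) and both sides, none towards the trough
- trough (a point): middle of the trough's floor, at (80, 0, 8) mm of the tray. The trough spans tray x = +54 to +106 mm, y = -111 to +111 mm; the platform's edge drops straight down into it; its end walls and far wall stand 33.5 mm above the worktop
- lid (a joint): angle of the trough's flat aluminium lid: 0 = lying shut over the trough, 1.57 = upright, 2.0 = its stop, leaning back away from the platform. Starts at 0.65 to 1.0, its free edge raised and facing the platform. The hinge is stiff (0.035 N m): the lid stays at any angle it is left at and moves for about 1 N at its free edge
- hinge (a point): middle of the lid's hinge line, at (112.5, 0, 33.5) mm of the tray; the line runs along the tray's y. The lid is 230 mm wide and 2.5 mm thick and reaches 58 mm from this line; shut, its top is 36 mm above the worktop
- lid_edge (a point): the middle of the lid's free edge, 58 mm from the hinge line
- blue_1_mid (a point): centre of a deep blue glass mosaic tessera, uneven hand-split block, 13 to 20 mm across and 13 mm high (about 12 g), standing on the platform; this point is 6.5 mm above its underside
- blue_2_mid (a point): centre of a deep blue glass mosaic tessera, uneven hand-split block, 13 to 20 mm across and 13 mm high (about 12 g), standing on the platform; this point is 6.5 mm above its underside
- blue_3_mid (a point): centre of a deep blue glass mosaic tessera, uneven hand-split block, 13 to 20 mm across and 13 mm high (about 12 g), standing on the platform; this point is 6.5 mm above its underside
- red_1_mid (a point): centre of a brownish-red terracotta tessera, uneven hand-split block, 13 to 20 mm across and 13 mm high (about 12 g), standing on the platform; to be left alone. The five tesserae stand about 42 mm apart across the tray's y, in any order, 34 mm or more centre to centre, each between tray x = -54 and +4 mm
- red_2_mid (a point): centre of a brownish-red terracotta tessera, uneven hand-split block, 13 to 20 mm across and 13 mm high (about 12 g), standing on the platform; to be left alone. The five tesserae stand about 42 mm apart across the tray's y, in any order, 34 mm or more centre to centre, each between tray x = -54 and +4 mm
- brush: wooden artist's brush, 157 mm long and 10 mm thick, lying on the worktop beyond the tray; origin under its middle, handle along its y; to be left alone
- tweezers: steel tweezers, 122 x 16 x 9 mm, lying on the worktop in front of the tray, on the robot's side; origin under their middle, long way along their y; to be left alone
- loupe: folding steel loupe, 42 x 27 x 13 mm, lying near the front edge of the worktop; to be left alone

How it is judged:
By the outcome, as a careful person would: the job done as asked, in the order asked, and still so for the second after the job is handed in, with the robot touching nothing.
It also fails if it takes over 64 s, if anything falls off the work surface, if the arm or the gripper's body presses on something with over 40 N, if the wrist force passes 120 N, or if a joint passes its speed limit or range.

## Working session

There is one attempt and no reset: what is moved stays moved. The work goes in short steps, Python scripts to look and compute and a tool call to move; the robot and the scene stay as the last step left them, time stands still between calls to the robot, and variables do not carry over. Pictures are saved under pics/ and viewed, and the job is handed in when it is done.

Besides the shell and the picture viewer there is one more tool, called after "Request:" as name(argument=value, ...) on one line, values as JSON. move_arm: Moves the arm, as the interface text tells. Its arguments: {"type":"object","properties":{"deltas":{"type":"array"},"grip_force":{"type":"number"}},"required":["deltas"]}

```bash
ls; mkdir -p pics
python3 - <<'E'
from rig import bot, imaging
import cv2,numpy as np,pickle
print(bot.observe())
for n in("scene","top","wrist"):
    s=imaging.snapshot(n); cv2.imwrite(f"pics/{n}0.png",s["pixels"][:,:,::-1]); pickle.dump(s,open(f"{n}0.pkl","wb"))
    print(n,s["fx"],s["fy"],s["cx"],s["cy"],s["k1"],s["R"],s["t"])
E
```

```text
pics
{'time': 0.0, 'joint_positions': array([ 9.11862276e-01,  1.59068804e-01,  1.59823647e+00, -2.18517241e-05,
        1.38618269e+00, -2.10095886e-01]), 'joint_vel': array([-4.04918369e-05, -5.45447277e-05,  1.30911992e-03, -6.85777586e-04,
       -1.72676737e-03, -4.22961263e-04]), 'joint_torque': array([ 1.04881947e-04, -3.85566723e+01, -3.22111881e+01,  7.01741735e-02,
        3.75678751e-02, -8.80953849e-05]), 'ee_pos': array([0.24913263, 0.51752716, 0.2136057 ]), 'orientation': array([-0.87333472,  1.39053558,  0.87223289]), 'force': array([ 0.97309469, -0.23226375, -0.25458583]), 'wrist_torque': array([-0.05288225, -0.01187031, -0.00911643]), 'gripper_width': 0.09213464894129285}
scene 501.0424456364467 501.0424456364467 274.3474350137052 215.7176597715632 0.05191773965122098 [[ 0.7749352  -0.63189347 -0.01364123]
 [-0.43196982 -0.5137527  -0.74125585]
 [ 0.46138651  0.58031785 -0.67108396]] [-0.44069415  0.25632528  0.73057698]
top 497.15526150082803 497.15526150082803 284.3851241279898 203.84123897867508 -0.03668992534846043 [[-0.02240844 -0.99968537  0.01127049]
 [-0.99697174  0.02150508 -0.07473211]
 [ 0.07446623 -0.01291099 -0.99713995]] [-0.04191086  0.53614731  0.87011924]
wrist 290.792727533269 290.792727533269 281.72091019762604 212.5129641719985 -0.01114126800909049 [[ 0.43457681  0.90063304 -0.00176677]
 [ 0.87289141 -0.42070604  0.24711741]
 [ 0.22181882 -0.1089337  -0.96898393]] [-0.57348525 -0.02791867  0.38869867]
```

View pics/top0.png

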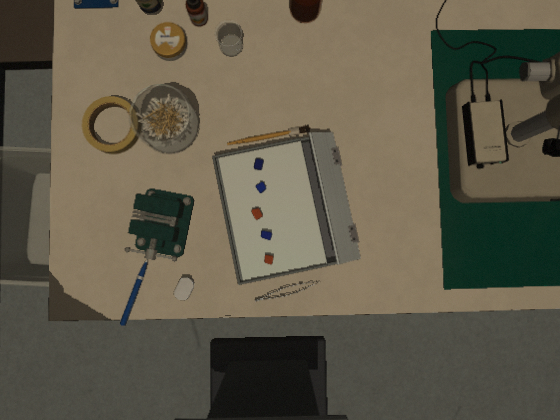

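View pics/scene0.png

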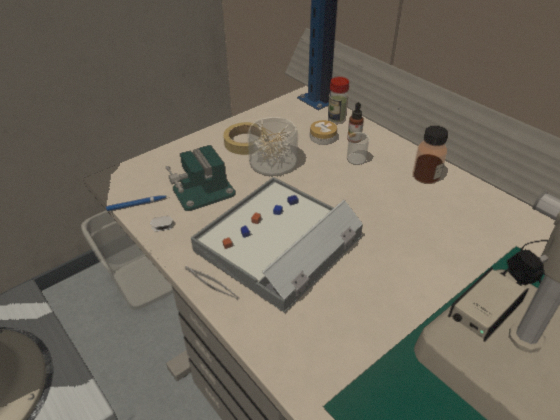

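The top view shows the tray with platform corners about (217,155), (313,140), (335,262), (240,280). Blue tesserae are at (259,163), (261,187) and (266,234), red ones at (257,212) and (269,258). The lid is on the right, the brush above, the tweezers below, and the loupe at (184,288).

```bash
cat > h.py <<'E'
import numpy as np,cv2,pickle
def und(s,u,v):
    K=np.array([[s["fx"],0,s["cx"]],[0,s["fy"],s["cy"]],[0,0,1]])
    p=np.stack([np.ravel(u),np.ravel(v)],1).astype(float)[:,None]
    return cv2.undistortPoints(p,K,np.array([s["k1"],0,0,0,0.]))[:,0]
def cloud(s):
    H,W=s["depth"].shape
    v,u=np.mgrid[:H,:W]; n=und(s,u,v); d=s["depth"].ravel()
    c=np.column_stack([n*d[:,None],d]); X=(c-s["t"])@s["R"]
    X[d<=0]=np.nan
    return X.reshape(H,W,3)
def atz(s,u,v,z):
    n=und(s,u,v); r=np.column_stack([n,np.ones(len(n))])@s["R"]; o=-s["R"].T@s["t"]
    return o+r*((z-o[2])/r[:,2])[:,None]
def proj(s,X):
    c=np.atleast_2d(X)@s["R"].T+s["t"]; n=c[:,:2]/c[:,2:]; n=n*(1+s["k1"]*(n**2).sum(1,keepdims=True))
    return n*[s["fx"],s["fy"]]+[s["cx"],s["cy"]]
E
python3 - <<'E'
from h import *
s=pickle.load(open("top0.pkl","rb")); X=cloud(s)
hsv=cv2.cvtColor(s["pixels"],cv2.COLOR_RGB2HSV)
im=s["pixels"].astype(int)
roi=np.zeros(im.shape[:2],bool); roi[145:275,225:325]=1
plat=roi&(hsv[...,1]<50)&(hsv[...,2]>150)
print("plat z",np.nanmedian(X[plat][:,2]),"table z",np.nanmedian(X[200:240,380:420,2]))
for nm,m in(("blue",(im[...,2]>im[...,0]+40)),("red",(im[...,0]>im[...,2]+60))):
    n,l,st,c=cv2.connectedComponentsWithStats((m&roi).astype(np.uint8))
    for i in range(1,n):
        if st[i,4]>15:
            P=X[l==i]; print(nm,c[i].round(1),st[i,4],np.nanmedian(P,0).round(4),atz(s,[c[i][0]],[c[i][1]],.042).round(4), "wh",st[i,2:4])
# lid points
m=np.zeros_like(roi); m[130:270,305:360]=1
P=X[m]; P=P[P[:,2]>.036]; print(len(P),np.nanmax(P[:,2]),P[np.nanargmax(P[:,2])])
c0=P.mean(0); u,sv,vt=np.linalg.svd(P-c0); print(c0,vt[2],sv)
cv2.imwrite("pics/z.png",cv2.resize(s["pixels"][115:310,170:380,::-1],None,fx=3,fy=3,interpolation=cv2.INTER_CUBIC))
E
```

```text
plat z 0.03163136805175594 table z -0.0005914726498353494
blue [260.5 186.7] 59 [ 0.5641 -0.013   0.0445] [[ 0.5645 -0.0123  0.042 ]] wh [ 9 11]
blue [265.8 234.5] 58 [ 0.4807 -0.0203  0.0444] [[ 0.4808 -0.0199  0.042 ]] wh [10  8]
red [256.4 213.2] 72 [ 0.5184 -0.0038  0.0445] [[ 0.5182 -0.0043  0.042 ]] wh [10 10]
red [268.3 259. ] 61 [ 0.4383 -0.023   0.0448] [[ 0.4383 -0.0234  0.042 ]] wh [8 9]
3266 0.07602400971433529 [ 0.45348959 -0.1358013   0.07602401]
[ 0.54173381 -0.13954038  0.05465341] [ 0.07738304 -0.51218851  0.85537991] [3.85652352 1.00775447 0.35884095]
```

View pics/z.png

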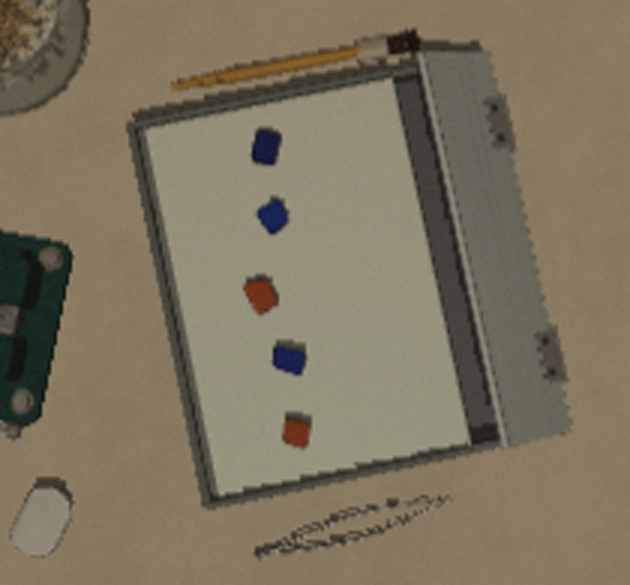

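Run:
```python
from h import *
s=pickle.load(open("top0.pkl","rb")); X=cloud(s)
im=s["pixels"].astype(int); print("cam",-s["R"].T@s["t"])
g=im.mean(2)
roi=np.zeros(im.shape[:2],bool); roi[130:290,210:345]=1
hsv=cv2.cvtColor(s["pixels"],cv2.COLOR_RGB2HSV)
print(hsv[200,290],hsv[200,400],hsv[195,232])
m=(roi&(abs(X[...,2]-.032)<.005)&(g>120)).astype(np.uint8)
m=cv2.morphologyEx(m,cv2.MORPH_OPEN,np.ones((3,3)))
c=max(cv2.findContours(m,cv2.RETR_EXTERNAL,cv2.CHAIN_APPROX_NONE)[0],key=cv2.contourArea)[:,0]
W=atz(s,c[:,0],c[:,1],.032)[:,:2].astype(np.float32)*1000
r=cv2.minAreaRect(W); print(r, cv2.boxPoints(r))
b=cv2.boxPoints(r)
# yaw: refine from line fits of each side
for i in range(4):
    a,d=b[i],b[(i+1)%4]; t=(d-a)/np.linalg.norm(d-a); nn=np.array([-t[1],t[0]])
    q=W-a; k=(abs(q@nn)<4)&(q@t>15)&(q@t<np.linalg.norm(d-a)-15)
    l=cv2.fitLine(W[k],cv2.DIST_HUBER,0,.01,.01).ravel(); print(i,l,np.degrees(np.arctan2(l[1],l[0])),k.sum())
# blue all
m=((im[...,2]>im[...,0]+20)&roi).astype(np.uint8)
n,l,st,cc=cv2.connectedComponentsWithStats(m)
for i in range(1,n):
    if st[i,4]>15: print(cc[i],st[i,4],np.nanmedian(X[l==i],0).round(4),atz(s,[cc[i][0]],[cc[i][1]],.042).round(4))
```

```text
cam [ 0.46879006 -0.04219346  0.90817044]
[ 21  45 152] [ 18  75 132] [ 25  43 147]
((524.614501953125, -30.860580444335938), (219.37330627441406, 149.08609008789062), 10.555315017700195) [[ 403.12875    22.328173]
 [ 430.43906  -124.23517 ]
 [ 646.1002    -84.04933 ]
 [ 618.7899     62.514008]]
0 [ 1.8625182e-01 -9.8250204e-01  4.1927774e+02 -5.5148506e+01] -79.26587 63
1 [ 9.8285794e-01  1.8436457e-01  5.3753412e+02 -1.0341739e+02] 10.624088 104
2 [ 1.8121004e-01 -9.8344439e-01  6.3264648e+02 -1.9245996e+01] -79.559746 64
3 [9.8294443e-01 1.8390281e-01 5.1059766e+02 4.1508896e+01] 10.59717 106
[258.07042254 163.70422535] 71 [ 0.6047 -0.0088  0.0442] [[ 0.6052 -0.0088  0.042 ]]
[260.5        186.91428571] 70 [ 0.5638 -0.013   0.0444] [[ 0.5641 -0.0123  0.042 ]]
[265.79452055 234.56164384] 73 [ 0.4813 -0.0203  0.0443] [[ 0.4806 -0.0199  0.042 ]]
```

```bash
cat >> h.py <<'E'
def T(o,yaw):
    c,s=np.cos(yaw),np.sin(yaw); return lambda p:(np.atleast_2d(p)/1000.)@np.array([[c,s,0],[-s,c,0],[0,0,1]])+[o[0],o[1],0]
def draw(s,f,fn,lid=None,box=(170,115,380,310),k=4):
    x0,y0,x1,y1=box
    im=np.ascontiguousarray(cv2.resize(s["pixels"][y0:y1,x0:x1,::-1],None,fx=k,fy=k,interpolation=cv2.INTER_CUBIC)); im=cv2.convertScaleAbs(im,alpha=1.5)
    L=[[(-102,-111,32),(54,-111,32),(54,111,32),(-102,111,32)],[(-112.5,-116,0),(112.5,-116,0),(112.5,116,0),(-112.5,116,0)]]
    if lid is not None:
        a=112.5-58*np.cos(lid);z=33.5+58*np.sin(lid)
        L.append([(112.5,-115,33.5),(112.5,115,33.5),(a,115,z),(a,-115,z)])
    for l,c in zip(L,[(0,0,255),(0,200,0),(255,0,255)]):
        q=(proj(s,f(np.array(l,float)))-[x0,y0]+.5)*k
        cv2.polylines(im,[q.round().astype(int)],True,c,1)
    cv2.imwrite(fn,im)
E
python3 - <<'E'
from h import *
yaw=np.radians(-79.4); ex=np.array([np.cos(yaw),np.sin(yaw)]); ey=np.array([-ex[1],ex[0]])
c=np.array([524.6,-30.9]); 
o=(c@ey*ey+150.0*ex)/1000; print(o)
f=T(o,yaw)
for n,b,k in(("top",(190,115,380,310),3.1),("scene",(170,160,380,320),3.5)):
    s=pickle.load(open(n+"0.pkl","rb")); draw(s,f,f"pics/d_{n}.png",.8,b,k)
# lid profile in tray frame
for n in ("top","scene"):
    s=pickle.load(open(n+"0.pkl","rb")); X=cloud(s).reshape(-1,3); X=X[~np.isnan(X[:,0])]
    q=(X[:,:2]-o)*1000; a=q@ex; b=q@ey
    k=(abs(b)<100)&(abs(a)<150)
    for lo in range(-130,140,6):
        z=X[k&(a>=lo)&(a<lo+6),2]*1000
        if len(z): print(lo+3,np.percentile(z,[5,50,95]).round(1),len(z),end="; ")
    print()
    for b0 in range(-130,130,6):
        z=X[(abs(a+20)<50)&(b>=b0)&(b<b0+6),2]*1000
        if len(z) and abs(b0)>95: print("y",b0+3,np.percentile(z,[5,50,95]).round(1))
E
```

```text
[ 0.52885414 -0.05363177]
-127 [-3.3 -0.7  2.1] 361; -121 [-3.1 -0.6  1.9] 360; -115 [-3.3 -0.6  2. ] 358; -109 [-1.6 37.1 40.8] 130; -103 [29.8 36.8 41.3] 437; -97 [29.1 31.5 33.9] 386; -91 [29.2 31.7 34.2] 383; -85 [29.3 31.9 34.3] 384; -79 [29.2 31.7 34.3] 380; -73 [29.2 31.6 34. ] 383; -67 [29.1 31.7 34.1] 383; -61 [29.2 31.6 33.9] 381; -55 [29.4 31.8 43.8] 378; -49 [29.3 32.  45.8] 381; -43 [29.5 32.1 45.3] 385; -37 [29.3 32.1 45.3] 385; -31 [29.4 32.1 45.3] 386; -25 [29.2 31.8 43.8] 382; -19 [29.1 31.7 34.3] 383; -13 [29.2 31.8 34.2] 383; -7 [28.9 31.5 34. ] 382; -1 [29.1 31.8 34.3] 379; 5 [28.9 31.5 34.1] 385; 11 [29.4 31.8 34.1] 378; 17 [29.1 31.6 33.9] 386; 23 [29.1 31.6 34.1] 381; 29 [29.1 31.4 34. ] 379; 35 [28.9 31.6 34.1] 381; 41 [29.1 31.6 33.9] 378; 47 [28.9 31.5 33.9] 383; 53 [ 7.9 31.  33.5] 249; 59 [ 5.1  7.8 10.9] 358; 65 [ 5.8  9.1 72.7] 554; 71 [ 6.  66.3 72. ] 593; 77 [60.1 63.3 66.2] 371; 83 [55.6 58.6 61.9] 365; 89 [51.  54.  57.1] 350; 95 [46.  49.2 52.5] 359; 101 [41.8 44.9 48. ] 357; 107 [37.3 40.2 44.1] 334; 113 [34.3 36.5 39.6] 160; 119 [-2.8 -0.6  2. ] 1
[... 1117 characters left out ...]
264; 41 [31.4 33.4 35. ] 174; 47 [32.2 33.7 35.9] 15; 53 [ 8.8 20.8 33.9] 64; 59 [ 8.2  9.4 11.4] 17; 65 [ 8.9 72.3 74.4] 113; 71 [65.8 69.6 73.8] 464; 77 [61.4 64.8 67.9] 429; 83 [56.6 60.1 63.4] 428; 89 [52.  55.3 58.6] 430; 95 [47.4 50.5 53.7] 408; 101 [43.  46.3 49.4] 402; 107 [34.  41.6 45.2] 448; 113 [ 0.1 17.8 39.4] 1192; 119 [-0.8  1.2  3.5] 299; 125 [-0.8  1.   3. ] 294; 131 [-0.8  1.   3.2] 306; 137 [-1.1  1.   3. ] 303; 
y -127 [-419.1    0.5    3.2]
y -121 [-459.1 -318.7    2.3]
y -115 [-499.8    1.4   38.4]
y -109 [-557.9 -344.6   40.9]
y -103 [-483.5   33.2   35. ]
y -97 [31.3 33.3 35. ]
y 101 [31.5 33.1 35.2]
y 107 [31.5 33.3 35.2]
y 113 [31.6 36.  41.7]
y 119 [34.1 39.6 41.5]
```

View pics/d_top.png

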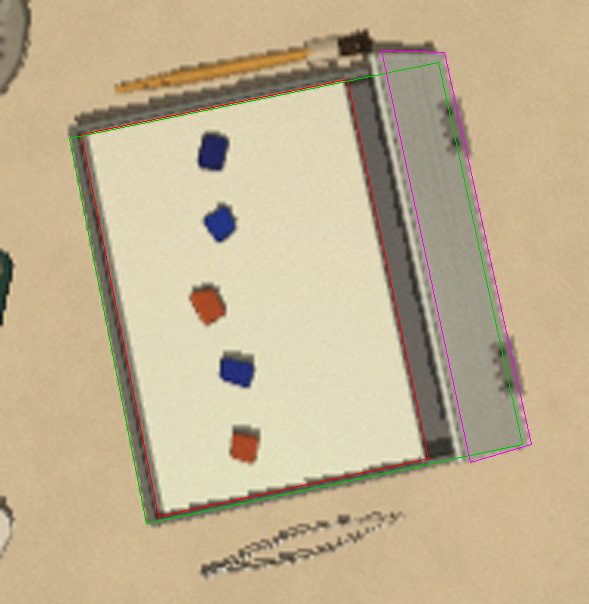

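View pics/d_scene.png

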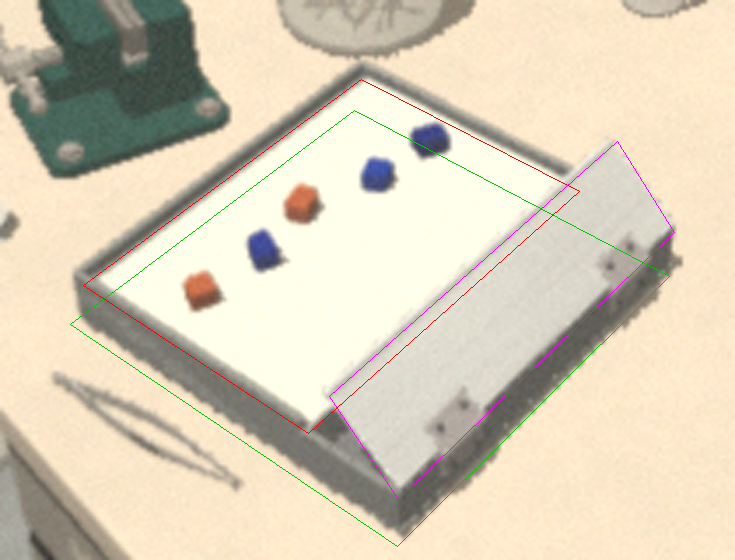

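```bash
cat >> h.py <<'E'
from scipy.spatial.transform import Rotation as Ro
yaw=np.radians(-79.4); ex=np.array([np.cos(yaw),np.sin(yaw)]); ey=np.array([-ex[1],ex[0]])
O=np.array([0.52885414,-0.05363177])
def tray(p): 
    p=np.atleast_2d(p); q=(p[:,:2]-O)*1000; return np.column_stack([q@ex,q@ey,p[:,2]*1000])
def pose(sgn=1):
    x=np.array([0,0,-1.]);z=sgn*np.array([ey[0],ey[1],0]);return np.column_stack([x,np.cross(z,x),z])
def deltas(targets,st,sgn):
    R0=Ro.from_rotvec(st["orientation"]); w=T(O,yaw)(np.array(targets,float))
    print("turn deg",np.degrees((R0.inv()*Ro.from_matrix(pose(sgn))).as_rotvec()).round(2))
    for t,q in zip(targets,R0.inv().apply(w-st["ee_pos"])): print(t,q.round(4))
E
python3 - <<'E'
from h import *
from rig import bot
st=bot.observe(); print(Ro.from_rotvec(st["orientation"]).as_matrix().round(3), tray(st["ee_pos"]))
for sg in(1,-1): deltas([(45,0,150),(45,0,50)],st,sg)
print(tray([[.6052,-.0088,.042],[.5641,-.0123,.042],[.4806,-.0199,.042],[.5182,-.0043,.042],[.4383,-.0234,.042]]).round(1))
E
```

```text
[[-0.001 -0.901  0.434]
 [-0.001  0.434  0.901]
 [-1.     0.    -0.001]] [[-612.98950221 -169.81255082  213.85247359]]
turn deg [ 5.369e+01 -8.000e-02  2.000e-02]
(45, 0, 150) [ 0.0643 -0.5265 -0.4296]
(45, 0, 50) [ 0.1643 -0.5265 -0.4294]
turn deg [-1.2631e+02 -3.0000e-02 -1.0000e-01]
(45, 0, 150) [ 0.0643 -0.5265 -0.4296]
(45, 0, 50) [ 0.1643 -0.5265 -0.4294]
[[-30.   83.3  42. ]
 [-34.1  42.2  42. ]
 [-42.  -41.2  42. ]
 [-50.4  -1.4  42. ]
 [-46.4 -83.4  42. ]]
```

Request:
move_arm(deltas=[[5, 0, 0, 0, -0.034, -0.027, 0], [11, 0, 0, 0, -0.068, -0.055, 0], [17, 0, 0, 0, -0.102, -0.083, 0], [23, 0, 0, 0, -0.136, -0.111, 0], [29, 0, 0, 0, -0.17, -0.138, 0], [35, 0, 0, 0, -0.204, -0.166, 0], [41, 0, 0, 0, -0.238, -0.194, 0], [47, 0, 0, 0, -0.272, -0.222, 0], [53.7, 0, 0, 0, -0.306, -0.25, 0], [53.7, 0, 0, 0, -0.34, -0.277, 0]], grip_force=20)

```text
time: 1.15
ee_pos: [0.4359, 0.1192, 0.2145]
orientation: [-0.143, 1.566, 0.143]
force: [0.2, 0.2, -1.3]
gripper_width: 0.0138
```

Run:
```python
from h import *
from rig import bot
st=bot.observe(); print(tray(st["ee_pos"]),st["time"],st["gripper_width"],st["joint_positions"].round(2)); deltas([(45,0,130),(45,0,50)],st,1)
```

```text
[[-186.97989897  -59.58714976  214.51470107]] 1.15 0.013809980067974882 [-0.   -0.17  1.93  0.    1.39 -0.18]
turn deg [-0.17  0.01 -0.  ]
(45, 0, 130) [ 0.0845 -0.2318  0.0603]
(45, 0, 50) [ 0.1645 -0.2318  0.0603]
```

Request:
move_arm(deltas=[[0, 0, 0, 0, -0.035, 0.009, 0], [0, 0, 0, 0.01, -0.075, 0.019, 0], [0, 0, 0, 0.03, -0.115, 0.029, 0], [0, 0, 0, 0.05, -0.155, 0.04, 0], [0, 0, 0, 0.07, -0.195, 0.05, 0], [0, 0, 0, 0.085, -0.23, 0.06, 0], [0, 0, 0, 0.085, -0.23, 0.06, 0], [0, 0, 0, 0.085, -0.23, 0.06, 0]])

```text
time: 1.95
ee_pos: [0.5363, -0.0942, 0.1289]
orientation: [-0.143, 1.568, 0.145]
force: [0.6, -0.2, 0.9]
gripper_width: 0.0005
```

Run:
```python
from h import *
from rig import bot,imaging
st=bot.observe(); print(tray(st["ee_pos"]),st["time"],st["gripper_width"]); deltas([(45,0,50)],st,1)
s=imaging.snapshot("wrist"); draw(s,T(O,yaw),"pics/w1.png",.66,(0,0,560,420),1.4)
s=imaging.snapshot("scene"); draw(s,T(O,yaw),"pics/s1.png",.66,(150,100,430,330),2.5)
```

```text
[[ 4.12068997e+01 -8.62738873e-02  1.28928760e+02]] 1.95 0.0005329927648647674
turn deg [-0.09 -0.08 -0.08]
(45, 0, 50) [ 0.0789 -0.0039  0.0002]
```

View pics/w1.png

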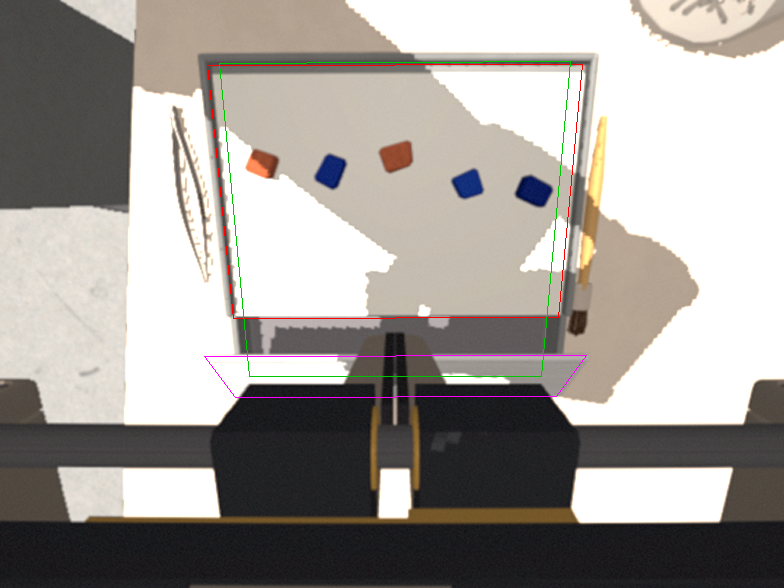

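View pics/s1.png

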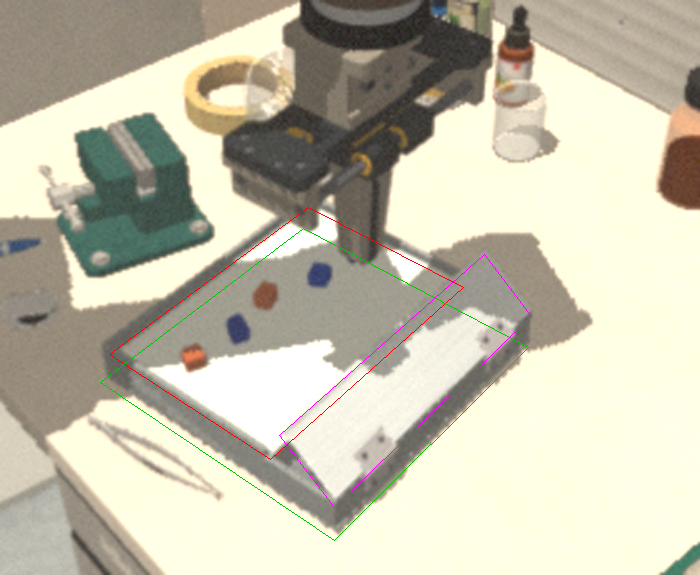

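Request:
move_arm(deltas=[[0, 0, 0, 0.03, -0.002, 0, 0], [0, 0, 0, 0.06, -0.003, 0, 0], [0, 0, 0, 0.078, -0.003, 0, 0], [0, 0, 0, 0.078, -0.006, 0, 0], [0, 0, 0, 0.078, -0.012, 0, 0], [0, 0, 0, 0.077, -0.018, 0, 0], [0, 0, 0, 0.076, -0.024, 0, 0], [0, 0, 0, 0.074, -0.03, 0, 0], [0, 0, 0, 0.072, -0.036, 0, 0], [0, 0, 0, 0.07, -0.042, 0, 0]])

```text
time: 3.05
ee_pos: [0.5453, -0.1363, 0.0606]
orientation: [-0.146, 1.564, 0.144]
force: [0.4, 1.3, 1.1]
gripper_width: 0.0005
```

Run:
```python
from h import *
from rig import bot,imaging
st=bot.observe(); print(tray(st["ee_pos"]),st["time"],st["force"]); deltas([(112,0,72)],st,1)
s=imaging.snapshot("scene"); draw(s,T(O,yaw),"pics/s2.png",1.2,(150,100,430,330),2.5)
```

```text
[[84.33012261  0.93996589 60.59538983]] 3.05 [0.35200422 1.28194458 1.12599419]
turn deg [-0.02  0.08  0.07]
(112, 0, 72) [-0.0114 -0.0277 -0.0009]
```

View pics/s2.png

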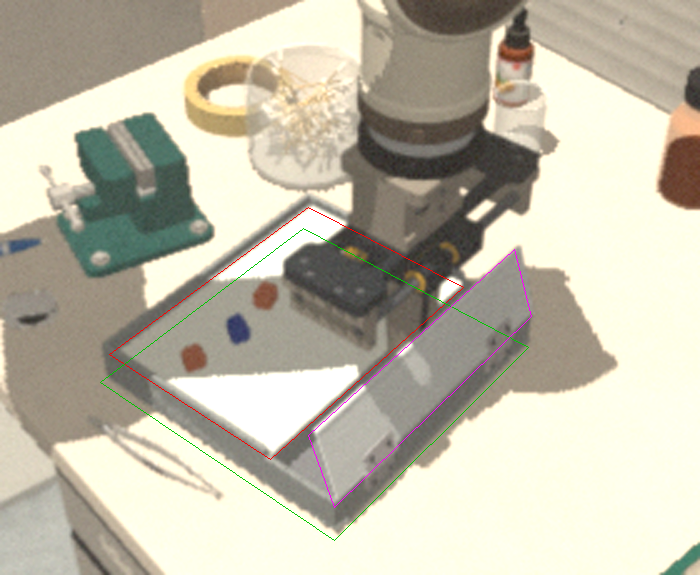

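The lid is rising with the finger and is now at about 1.2 rad. I'll keep pushing past upright.

Request:
move_arm(deltas=[[0, 0, 0, -0.002, -0.006, 0, 0], [0, 0, 0, -0.004, -0.012, -0.001, 0], [0, 0, 0, -0.006, -0.018, -0.001, 0], [0, 0, 0, -0.008, -0.023, -0.001, 0], [0, 0, 0, -0.01, -0.028, -0.001, 0], [0, 0, 0, -0.011, -0.031, -0.001, 0], [0, 0, 0, -0.011, -0.033, -0.001, 0], [0, 0, 0, -0.011, -0.033, -0.001, 0]])

```text
time: 3.9
ee_pos: [0.5498, -0.1684, 0.0707]
orientation: [-0.145, 1.566, 0.145]
force: [-0.3, 0.6, -0.4]
gripper_width: 0.0003
```

Run:
```python
from h import *
from rig import bot,imaging
st=bot.observe(); print(tray(st["ee_pos"]),st["time"],st["force"]); deltas([(60,0,75),(60,0,140)],st,1)
s=imaging.snapshot("scene"); draw(s,T(O,yaw),"pics/s3.png",1.85,(150,100,430,330),2.5)
```

```text
[[116.71018904  -0.48339915  70.74165358]] 3.9 [-0.25031762  0.57410452 -0.39455471]
turn deg [-0.02  0.02  0.03]
(60, 0, 75) [-0.0043  0.0567  0.0005]
(60, 0, 140) [-0.0693  0.0567  0.0005]
```

View pics/s3.png

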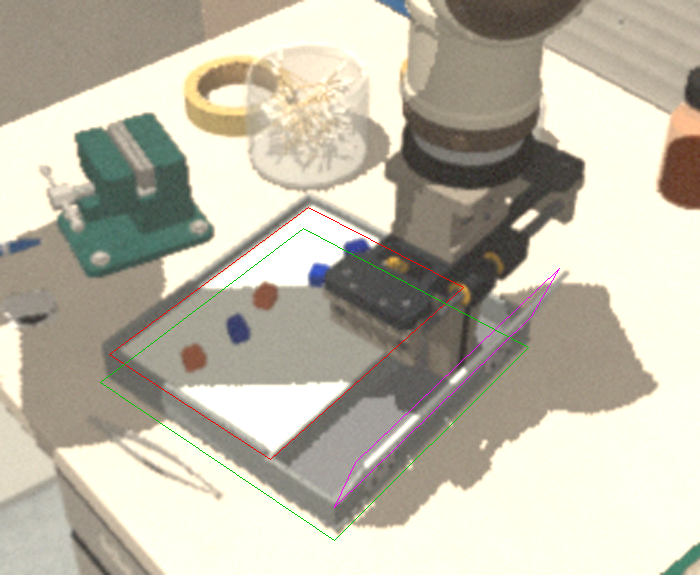

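The lid now leans back past upright. Next I go behind the first blue tessera, at tray (-30,83).

Request:
move_arm(deltas=[[0, 0, 0, -0.004, 0.025, 0.01, 0], [0, 0, 0, -0.004, 0.065, 0.03, 0], [0, 0, 0, -0.004, 0.105, 0.05, 0], [0, 0, 0, -0.004, 0.145, 0.07, 0], [0, 0, 0, -0.004, 0.178, 0.084, 0], [0, 0, 0, -0.004, 0.178, 0.084, 0], [0, 0, 0, 0.017, 0.178, 0.084, 0], [0, 0, 0, 0.034, 0.178, 0.084, 0], [0, 0, 0, 0.034, 0.178, 0.084, 0]])

```text
time: 4.85
ee_pos: [0.5972, 0.0221, 0.034]
orientation: [-0.144, 1.571, 0.146]
force: [0.6, 0.3, -0.8]
gripper_width: 0.0004
```

```bash
cat > look.py <<'E'
from h import *
from rig import bot,imaging
import sys
def blobs(s):
    im=s["pixels"].astype(int); X=cloud(s); P=tray(X.reshape(-1,3)).reshape(X.shape)
    roi=(abs(P[...,0])<118)&(abs(P[...,1])<118)&(P[...,2]>3)
    for nm,m in(("blue",im[...,2]>im[...,0]+20),("red",im[...,0]>im[...,2]+55)):
        n,l,st,c=cv2.connectedComponentsWithStats((m&roi).astype(np.uint8))
        for i in range(1,n):
            if st[i,4]>15: print(nm,c[i].round(),st[i,4],np.nanmedian(P[l==i],0).round(1))
st=bot.observe(); print(tray(st["ee_pos"]).round(1),round(st["time"],2),st["force"].round(1))
deltas(eval(sys.argv[2]),st,1)
for n in sys.argv[3:]:
    s=imaging.snapshot(n); blobs(s); cv2.imwrite(f"pics/{n}_{sys.argv[1]}.png",cv2.convertScaleAbs(cv2.resize(s["pixels"][:,:,::-1],None,fx=1.4,fy=1.4),alpha=1.4))
E
python3 look.py a "[(-62,83,36),(54,83,36)]" top wrist
```

```text
[[-61.9  81.1  34. ]] 4.85 [ 0.6  0.3 -0.8]
turn deg [-0.02 -0.28 -0.07]
(-62, 83, 36) [-0.002   0.0001  0.0019]
(54, 83, 36) [-0.0022 -0.1159  0.0019]
blue [266. 235.] 75 [-41.8 -41.3  44.5]
red [268. 259.] 61 [-46.1 -83.   44.5]
blue [ 90. 284.] 804 [-42.8 -35.6  43.2]
red [149. 274.] 704 [-50.7   1.9  43.5]
red [ 25. 272.] 119 [-51.8 -73.3  42.4]
red [267. 323.] 168 [-86.4  79.1 142.9]
red [297. 323.] 159 [-86.3  86.5 142.8]
```

View pics/wrist_a.png

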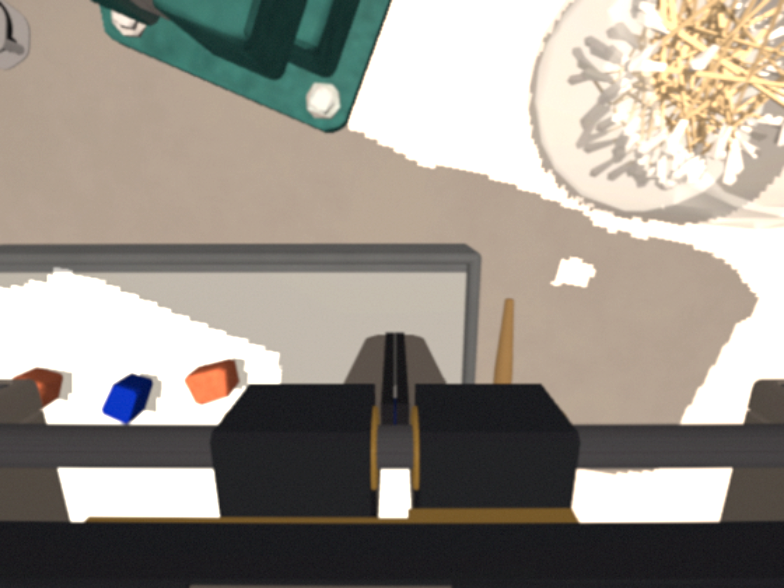

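View pics/top_a.png

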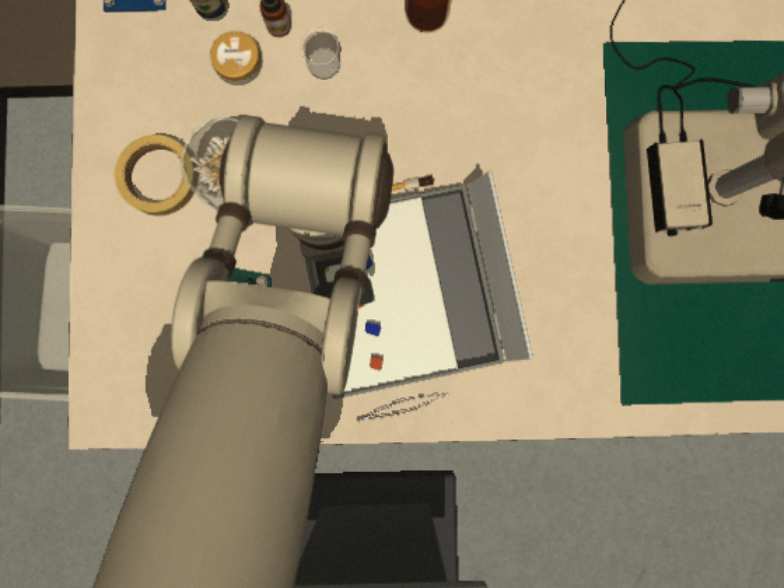

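Request:
move_arm(deltas=[[0, 0, 0, -0.002, -0.006, 0.002, 0], [0, 0, 0, -0.002, -0.016, 0.002, 0], [0, 0, 0, -0.002, -0.028, 0.002, 0], [0, 0, 0, -0.002, -0.04, 0.002, 0], [0, 0, 0, -0.002, -0.053, 0.002, 0], [0, 0, 0, -0.002, -0.066, 0.002, 0], [0, 0, 0, -0.002, -0.079, 0.002, 0], [0, 0, 0, -0.002, -0.092, 0.002, 0], [0, 0, 0, -0.002, -0.104, 0.002, 0], [0, 0, 0, -0.002, -0.112, 0.002, 0]])

```text
time: 5.95
ee_pos: [0.6223, -0.0887, 0.0386]
orientation: [-0.145, 1.566, 0.144]
force: [1.8, 0.7, -0.1]
gripper_width: 0.0004
```

```bash
python3 look.py b "[(54,83,36),(54,83,60),(-66,42,60),(-66,42,36)]" top scene
```

```text
[[51.6 85.4 38.6]] 5.95 [ 1.8  0.7 -0.1]
turn deg [-0.05  0.    0.01]
(54, 83, 36) [ 0.0026 -0.0024 -0.0024]
(54, 83, 60) [-0.0214 -0.0024 -0.0024]
(-66, 42, 60) [-0.0214  0.1176 -0.0435]
(-66, 42, 36) [ 0.0026  0.1176 -0.0435]
blue [277. 210.] 60 [-31.4  41.4  44.4]
blue [332. 229.] 61 [67.6 81.6 23. ]
blue [245. 231.] 61 [-37.6 -42.1  45.1]
red [227. 241.] 49 [-44.  -82.2  45.6]
```

View pics/scene_b.png

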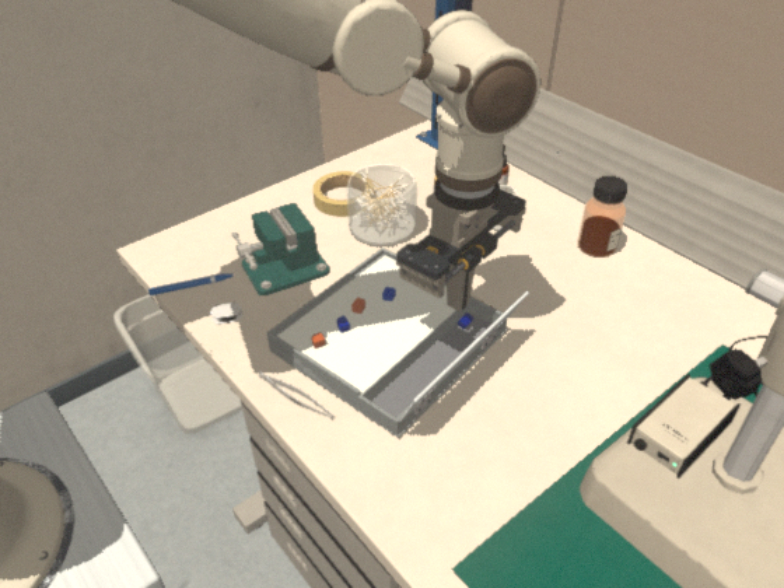

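The first blue lies flat in the trough at tray (68,82), its top at about 23 mm. Now the second.

Request:
move_arm(deltas=[[0, 0, 0, -0.015, 0, 0, 0], [0, 0, 0, -0.028, 0.02, -0.008, 0], [0, 0, 0, -0.028, 0.055, -0.02, 0], [0, 0, 0, -0.028, 0.09, -0.034, 0], [0, 0, 0, -0.028, 0.118, -0.043, 0], [0, 0, 0, -0.028, 0.118, -0.043, 0], [0, 0, 0, -0.013, 0.118, -0.043, 0], [0, 0, 0, 0.002, 0.118, -0.043, 0], [0, 0, 0, 0.002, 0.118, -0.043, 0]])

```text
time: 6.95
ee_pos: [0.5562, 0.0203, 0.0334]
orientation: [-0.143, 1.571, 0.145]
force: [-0.6, 0.6, -0.2]
gripper_width: 0.0006
```

Request:
move_arm(deltas=[[0, 0, 0, 0, -0.006, 0, 0], [0, 0, 0, 0, -0.016, 0, 0], [0, 0, 0, 0, -0.028, 0, 0], [0, 0, 0, 0, -0.04, 0, 0], [0, 0, 0, 0, -0.053, 0, 0], [0, 0, 0, 0, -0.066, 0, 0], [0, 0, 0, 0, -0.079, 0, 0], [0, 0, 0, 0, -0.092, 0, 0], [0, 0, 0, 0, -0.104, 0, 0], [0, 0, 0, 0, -0.116, 0, 0]])

```text
time: 7.95
ee_pos: [0.5796, -0.0943, 0.0366]
orientation: [-0.145, 1.566, 0.145]
force: [-0.1, -0.3, -0.3]
gripper_width: 0.0002
```

```bash
python3 look.py c "[(54,42,36),(54,42,60),(-74,-41,60),(-74,-41,36)]" top scene
```

```text
[[49.3 42.4 36.6]] 7.95 [-0.1 -0.3 -0.3]
turn deg [-0.02 -0.   -0.  ]
(54, 42, 36) [ 0.0006 -0.0047 -0.0004]
(54, 42, 60) [-0.0234 -0.0047 -0.0004]
(-74, -41, 60) [-0.0234  0.1233 -0.0834]
(-74, -41, 36) [ 0.0006  0.1233 -0.0834]
blue [330. 228.] 55 [63.4 81.4 21.8]
blue [245. 231.] 58 [-37.5 -41.4  45.2]
blue [317. 243.] 82 [69.6 34.7 22.4]
red [227. 241.] 53 [-44.5 -82.   45.8]
```

View pics/scene_c.png

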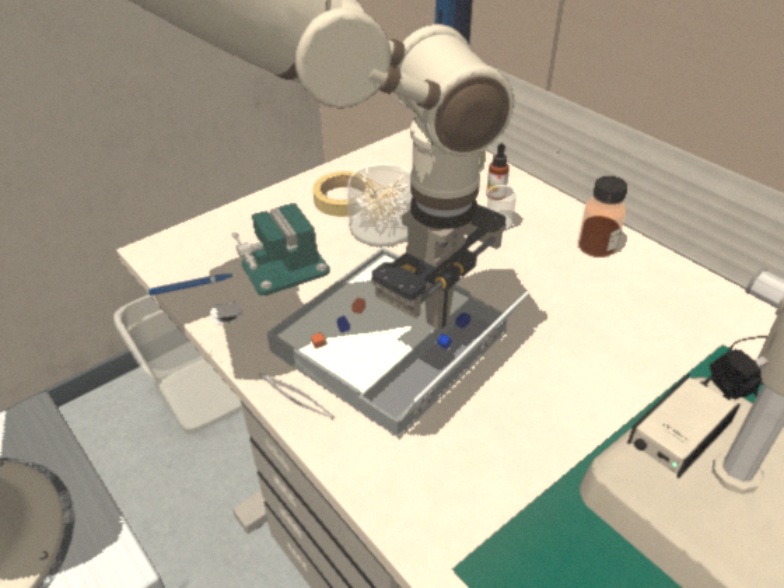

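The second blue is in the trough at (70,35). Now the third.

Request:
move_arm(deltas=[[0, 0, 0, -0.018, 0, 0, 0], [0, 0, 0, -0.033, 0.02, -0.014, 0], [0, 0, 0, -0.033, 0.055, -0.038, 0], [0, 0, 0, -0.033, 0.09, -0.061, 0], [0, 0, 0, -0.033, 0.122, -0.083, 0], [0, 0, 0, -0.033, 0.122, -0.083, 0], [0, 0, 0, -0.033, 0.122, -0.083, 0], [0, 0, 0, -0.015, 0.122, -0.083, 0], [0, 0, 0, 0, 0.122, -0.083, 0], [0, 0, 0, 0, 0.122, -0.083, 0]])

```text
time: 9.05
ee_pos: [0.475, 0.0109, 0.0351]
orientation: [-0.144, 1.569, 0.145]
force: [-0.5, 0.8, -0.5]
gripper_width: 0.0002
```

Request:
move_arm(deltas=[[0, 0, 0, 0, -0.007, 0, 0], [0, 0, 0, 0, -0.018, 0, 0], [0, 0, 0, 0, -0.03, 0, 0], [0, 0, 0, 0, -0.043, 0, 0], [0, 0, 0, 0, -0.056, 0, 0], [0, 0, 0, 0, -0.069, 0, 0], [0, 0, 0, 0, -0.082, 0, 0], [0, 0, 0, 0, -0.095, 0, 0], [0, 0, 0, 0, -0.108, 0, 0], [0, 0, 0, 0, -0.122, 0, 0]])

```text
time: 10.05
ee_pos: [0.498, -0.1096, 0.0366]
orientation: [-0.145, 1.566, 0.145]
force: [0.3, -0.3, 0.1]
gripper_width: 0.0003
```

```bash
python3 look.py d "[(54,-41,36),(54,0,150),(150,0,150),(150,0,80)]" top scene wrist
```

```text
[[ 49.3 -40.6  36.6]] 10.05 [ 0.3 -0.3  0.1]
turn deg [-0.01 -0.01 -0.  ]
(54, -41, 36) [ 0.0006 -0.0047 -0.0004]
(54, 0, 150) [-0.1135 -0.0047  0.0406]
(150, 0, 150) [-0.1135 -0.1007  0.0406]
(150, 0, 80) [-0.0435 -0.1007  0.0406]
blue [330. 228.] 43 [63.4 83.2 22.5]
blue [314. 247.] 85 [69.8 25.  21.3]
blue [300. 268.] 92 [ 82.1 -32.3  23.5]
blue [379. 263.] 576 [65.3 27.  20.9]
blue [463. 259.] 420 [62.8 84.4 20.7]
red [360.  76.] 932 [-49.2   0.7  43.6]
red [203.  85.] 730 [-45.2 -80.2  43.5]
red [266. 323.] 164 [ 25.1 -43.8 144. ]
red [297. 324.] 157 [ 24.8 -36.4 144.1]
```

View pics/scene_d.png

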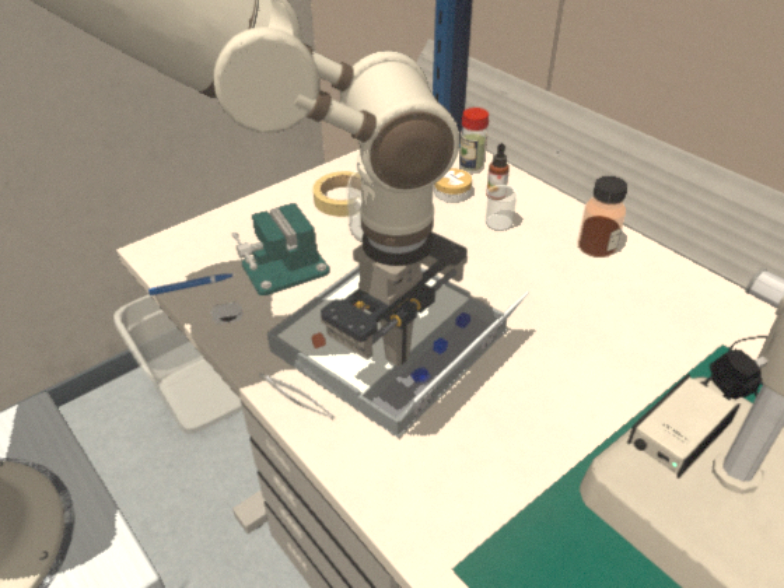

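All three blues are in the trough and both reds are where they stood. Now up, over the lid, and down behind it.

Request:
move_arm(deltas=[[0, 0, 0, -0.03, 0, 0.005, 0], [0, 0, 0, -0.065, 0, 0.015, 0], [0, 0, 0, -0.095, -0.005, 0.025, 0], [0, 0, 0, -0.095, -0.03, 0.035, 0], [0, 0, 0, -0.095, -0.07, 0.041, 0], [0, 0, 0, -0.095, -0.112, 0.041, 0], [0, 0, 0, -0.095, -0.112, 0.041, 0], [0, 0, 0, -0.095, -0.112, 0.041, 0]])

```text
time: 11.0
ee_pos: [0.5584, -0.2108, 0.1311]
orientation: [-0.143, 1.567, 0.145]
force: [-0.0, 0.1, -0.3]
gripper_width: 0.0003
```

```bash
python3 look.py e "[(160,0,80),(137,0,80),(125,0,80)]" top scene
```

```text
[[159.9   0.2 131.1]] 11.0 [-0.   0.1 -0.3]
turn deg [-0.07 -0.04 -0.08]
(160, 0, 80) [ 0.0511 -0.0001 -0.0001]
(137, 0, 80) [ 0.0512  0.0229 -0.0001]
(125, 0, 80) [ 0.0512  0.0349 -0.0002]
blue [317. 185.] 59 [66.  26.1 21.6]
blue [336. 214.] 76 [ 88.4 -31.2  20.5]
blue [330. 228.] 57 [63.7 81.7 21.8]
blue [314. 247.] 82 [69.8 25.3 21.9]
blue [304. 270.] 84 [ 88.8 -31.7  21.3]
```

View pics/scene_e.png

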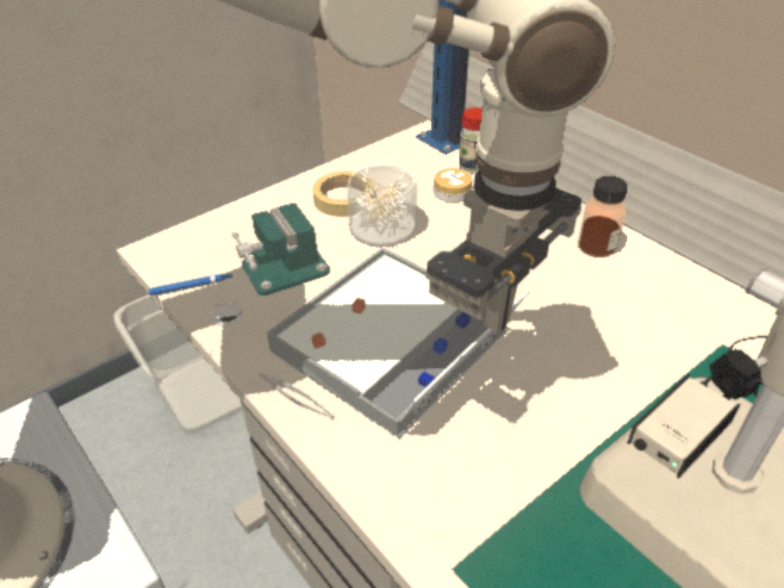

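View pics/top_e.png

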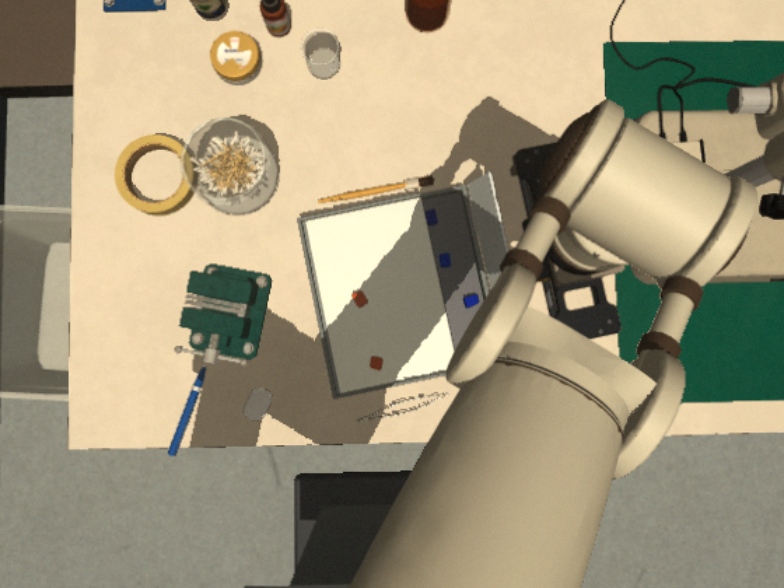

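All three blues lie flat in the trough. The finger is clear behind the lid, so I go down and push it towards upright.

Request:
move_arm(deltas=[[0, 0, 0, 0.025, 0, 0, 0], [0, 0, 0, 0.051, 0, 0, 0], [0, 0, 0, 0.051, 0.004, 0, 0], [0, 0, 0, 0.051, 0.011, 0, 0], [0, 0, 0, 0.051, 0.018, 0, 0], [0, 0, 0, 0.051, 0.025, 0, 0], [0, 0, 0, 0.051, 0.032, 0, 0], [0, 0, 0, 0.052, 0.038, 0, 0], [0, 0, 0, 0.053, 0.044, 0, 0], [0, 0, 0, 0.054, 0.051, 0, 0]])

```text
time: 12.1
ee_pos: [0.5494, -0.1606, 0.0777]
orientation: [-0.145, 1.565, 0.145]
force: [-0.1, -0.8, -0.2]
gripper_width: 0.0004
```

```bash
python3 look.py f "[(95,0,70.3),(89,0,65),(84,0,58.7),(80.5,0,53),(78.7,0,47.8),(76.9,0,42),(76.5,0,36)]" scene
```

```text
[[108.9   0.5  77.7]] 12.1 [-0.1 -0.8 -0.2]
turn deg [-0.03  0.02  0.01]
(95, 0, 70.3) [ 0.0074  0.0139 -0.0006]
(89, 0, 65) [ 0.0127  0.0199 -0.0006]
(84, 0, 58.7) [ 0.019   0.0249 -0.0006]
(80.5, 0, 53) [ 0.0247  0.0284 -0.0006]
(78.7, 0, 47.8) [ 0.0299  0.0302 -0.0006]
(76.9, 0, 42) [ 0.0357  0.032  -0.0006]
(76.5, 0, 36) [ 0.0417  0.0324 -0.0006]
```

View pics/scene_f.png

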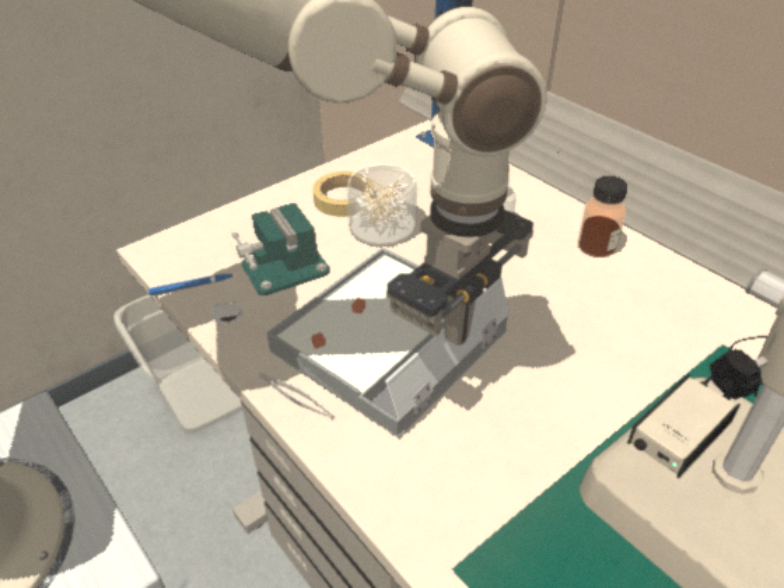

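The lid is past upright on the platform side and moves with the finger. I follow the arc down.

Request:
move_arm(deltas=[[0, 0, 0, 0.003, 0.007, 0, 0], [0, 0, 0, 0.007, 0.014, 0, 0], [0, 0, 0, 0.0127, 0.02, 0, 0], [0, 0, 0, 0.019, 0.025, 0, 0], [0, 0, 0, 0.025, 0.0285, 0, 0], [0, 0, 0, 0.03, 0.0305, 0, 0], [0, 0, 0, 0.035, 0.032, 0, 0], [0, 0, 0, 0.039, 0.0325, 0, 0], [0, 0, 0, 0.0415, 0.0325, 0, 0], [0, 0, 0, 0.0415, 0.0325, 0, 0]])

```text
time: 13.15
ee_pos: [0.5433, -0.129, 0.0364]
orientation: [-0.145, 1.566, 0.145]
force: [-2.2, 1.5, 4.5]
gripper_width: 0.0004
```

```bash
python3 look.py g "[(76.5,0,36)]" scene
```

```text
[[76.8  0.4 36.4]] 13.15 [-2.2  1.5  4.5]
turn deg [-0.02 -0.02 -0.02]
(76.5, 0, 36) [ 0.0004  0.0003 -0.0004]
```

View pics/scene_g.png

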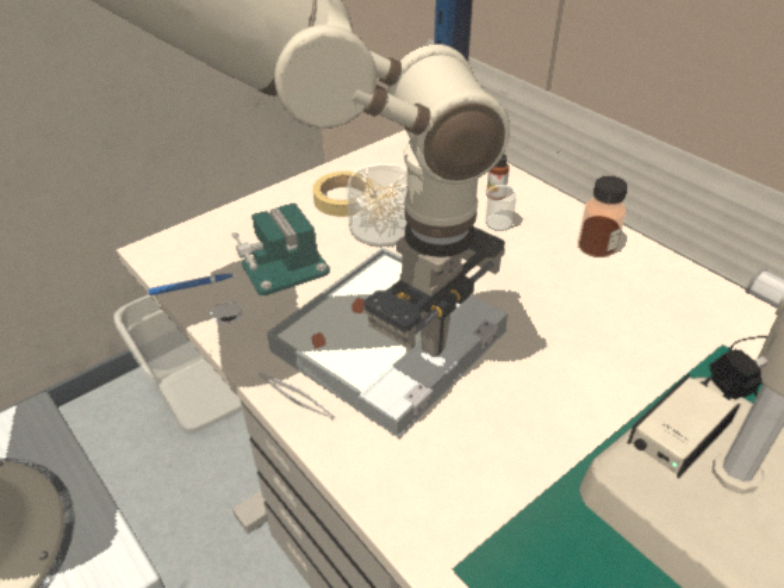

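Contact at z = 36.4 mm with about 4.5 N. I press a little more, in small steps.

Request:
move_arm(deltas=[[0, 0, 0, 0.0005, 0, 0, 0], [0, 0, 0, 0.001, 0, 0, 0], [0, 0, 0, 0.0015, 0, 0, 0], [0, 0, 0, 0.0015, 0, 0, 0], [0, 0, 0, 0.0015, 0, 0, 0]])

```text
time: 13.7
ee_pos: [0.5434, -0.129, 0.0363]
orientation: [-0.145, 1.567, 0.145]
force: [-6.6, 3.5, 13.4]
gripper_width: 0.0004
```

Request:
move_arm(deltas=[[0, 0, 0, 0.0007, 0, 0, 0], [0, 0, 0, 0.0014, 0, 0, 0], [0, 0, 0, 0.0014, 0, 0, 0], [0, 0, 0, 0.0014, 0, 0, 0]])

```text
time: 14.1
ee_pos: [0.5435, -0.1291, 0.0361]
orientation: [-0.145, 1.567, 0.146]
force: [-9.6, 4.5, 23.9]
gripper_width: 0.0007
```

Request:
move_arm(deltas=[[0, 0, 0, -0.005, 0, 0, 0], [0, 0, 0, -0.03, 0, 0, 0], [0, 0, 0, -0.07, 0, 0, 0], [0, 0, 0, -0.11, 0, 0, 0], [0, 0, 0, -0.15, 0.03, -0.01, 0], [0, 0, 0, -0.17, 0.07, -0.04, 0], [0, 0, 0, -0.17, 0.11, -0.08, 0], [0, 0, 0, -0.17, 0.15, -0.12, 0], [0, 0, 0, -0.17, 0.19, -0.15, 0], [0, 0, 0, -0.17, 0.23, -0.17, 0]])

```text
time: 15.1
ee_pos: [0.34, 0.0574, 0.2027]
orientation: [-0.144, 1.566, 0.143]
force: [0.9, 1.3, 0.3]
gripper_width: 0.0005
```

```bash
python3 look.py h "[(0,0,200)]" top scene
python3 - <<'E'
from h import *
from rig import imaging
s=imaging.snapshot("scene"); s2=imaging.snapshot("top")
for q in(s,s2):
    P=tray(cloud(q).reshape(-1,3)); P=P[~np.isnan(P[:,0])]
    for lo in range(48,124,6):
        z=P[(abs(P[:,1])<100)&(P[:,0]>=lo)&(P[:,0]<lo+6)&(P[:,2]<80),2]
        if len(z): print(lo+3,np.median(z).round(1),len(z),end="; ")
    print()
E
```

```text
[[-143.9 -165.2  202.7]] 15.1 [0.9 1.3 0.3]
turn deg [-0.14  0.02  0.02]
(0, 0, 200) [ 0.0028 -0.1435  0.1655]
red [259. 214.] 18 [-45.3  -5.   44.1]
red [268. 259.] 63 [-46.3 -83.2  44.5]
red [256. 217.] 43 [-47.8  -2.3  45.4]
red [227. 241.] 48 [-44.7 -81.5  45.8]
51 34.1 139; 57 37.1 305; 63 36.9 274; 69 36.9 283; 75 37.0 270; 81 37.0 290; 87 37.0 293; 93 37.0 275; 99 37.3 288; 105 37.4 305; 111 19.9 1072; 117 1.8 397; 123 1.1 296; 
51 32.4 406; 57 35.6 376; 63 35.4 382; 69 35.3 382; 75 35.2 377; 81 35.3 384; 87 35.3 386; 93 35.3 380; 99 35.8 382; 105 35.6 385; 111 35.5 245; 117 -0.3 157; 123 -0.5 334;
```

View pics/top_h.png

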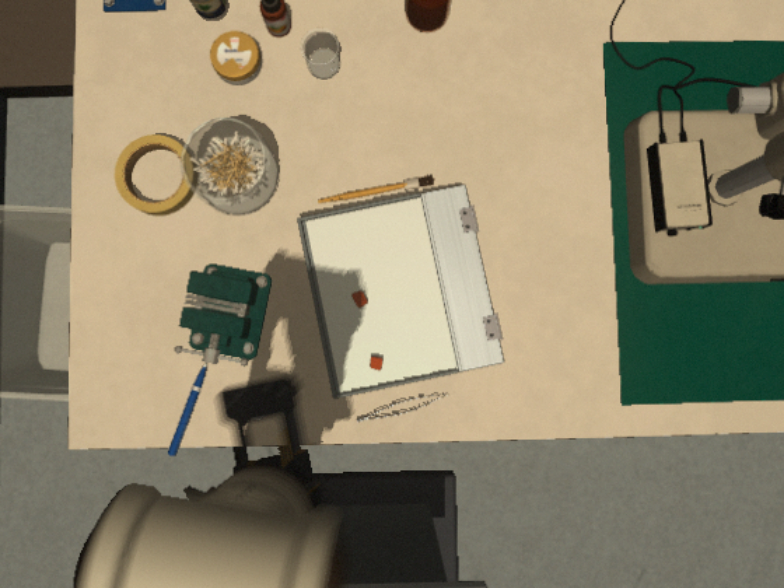

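View pics/scene_h.png

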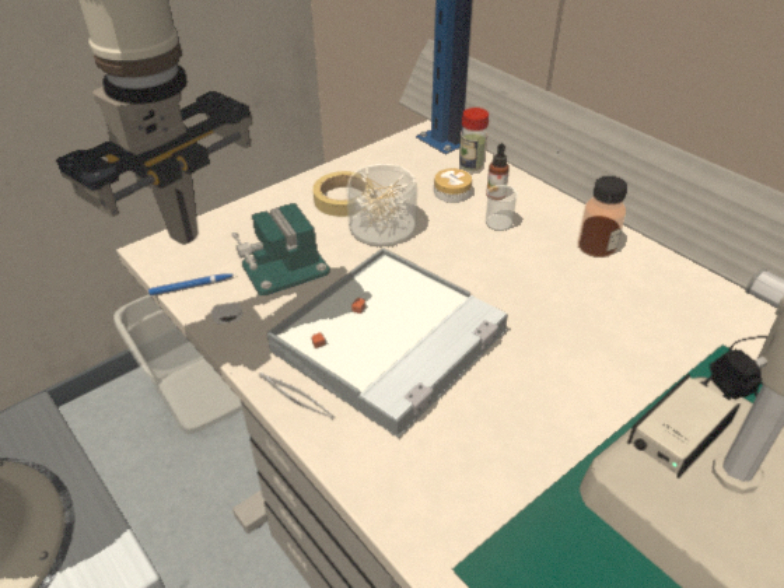

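The lid lies flat at 35 to 37 mm across its full width, the reds stand where they were, and the brush and tweezers look unmoved. I let the arm settle and hand in.

Request:
move_arm(deltas=[[0, 0, 0, 0, 0, 0, 0], [0, 0, 0, 0, 0, 0, 0], [0, 0, 0, 0, 0, 0, 0]])

```text
time: 15.6
ee_pos: [0.3421, 0.0563, 0.2031]
orientation: [-0.144, 1.567, 0.144]
force: [-0.3, -0.3, 0.7]
gripper_width: 0.0006
```

Run:
```python
from h import *
from rig import bot,imaging
st=bot.observe(); print(st["joint_vel"].round(3),st["force"])
a=pickle.load(open("scene0.pkl","rb"));b=imaging.snapshot("scene")
print("loupe diff",np.median(abs(a["depth"][210:235,145:180]-b["depth"][210:235,145:180])))
print(bot.sign_off())
```

```text
[ 0.005 -0.005  0.004  0.003  0.002  0.002] [-0.34870398 -0.25959423  0.69024778]
loupe diff 0.0017005801
the job is handed in; nothing more can be done
None
```

I did the job in the order asked and handed it in at about 15.6 s; no verdict came back. I pushed the lid back past upright and swept the three blue tesserae one by one into the trough with closed fingers. Then I pushed the lid over from behind and pressed it shut with about 24 N.

What the last checks showed:
- **Lid:** its top lay flat at 35.2–37.4 mm in both cameras, against a nominal 36 mm. The two cameras disagree by about 1.7 mm throughout.
- **Blue tesserae:** all three lay flat in the trough before I closed the lid over them.
- **Terracotta tesserae:** one is at its start position to within 0.3 mm. The other was partly in shadow; the last camera readings of it scatter by about 5 mm, though an earlier clear view put it within about 2 mm of its start.
- **Brush and tweezers:** both look unmoved by eye in the before and after pictures.
- **Loupe:** it was hidden from the top camera at the end. The depth readings around it in the scene camera changed by only 1.7 mm, which is within noise.
- **Arm:** it was clear of everything and at rest at hand-in.

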